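# Crimp a perfume bottle's collar with bench locking pliers

### The arm

A 7-joint arm with a two-finger parallel gripper is mounted at the origin on the work surface. World frame = base frame: x ahead of the robot, y to its left, z up, the work surface at z = 0. Lengths are in mm, angles in rad, forces in N, time in s.
With the tool pointing down it reaches from about 425 to 975 mm from the base axis. Payload 16.7 kg.
Tool frame: the origin (TCP) lies at the very end of the fingers, on their centre line; the grasp point (between the pads) lies behind it (r.hold_point_z is the z of the grasp point in the tool frame, in mm); z points along the fingers, y is the line along which they close (so a half turn about z gives the same grasp; the last joint's range is limited). The gripper opens to 85 mm and grips with 20 to 120 N. Pads are 22 mm wide; open, the fingers measure 114 mm over their backs; the gripper's body (76 mm by 85 mm) begins 54 mm behind the grasp point. The pads swing forward as they close: fully open they stand 13 mm farther back than shut.
Start: joints at [1.143, 0.426, 0.074, 1.606, -0.034, 1.111, -0.067], TCP at [185.082, -649.092, 231.302] pointing down, gripper open.
Joint ranges: [-2.85, 2.85], [-0.5, 2.14], [-1.23, 1.37], [0.21, 2.46], [-1.02, 4.16], [0.16, 2.05], [-2.73, 2.73]. Speed limits (rad/s): [1.89, 1.89, 2.39, 2.39, 3.01, 3.01, 3.01].

### API

Orientations are given as a unit quaternion [x, y, z, w].
In Python, from rig import telemetry, viewer, order, r gives the robot as it stands.
- The arm moves only by the shell command python3 -m crank 'ROWS' [FORCE]. ROWS is JSON, a list of rows, each a list of 3 entries, a list of its own where there are three numbers: the closure in counts, from 0 (fully open) to 255 (shut), then the shift along the tool's x, y, z in cm, then the turn about the tool's z in rad. A call has 1 to 8 rows; each row shifts and turns the commanded pose from where the row before left it, along the tool's axes as they then stand; what a row does not reach is not made up. A row lasts 1/12 s, in which the tool goes at most 41.7 mm and 7.16 degrees, less where a joint would pass 70% of its speed; a pose out of reach is approached as far as the arm can. A call with a gripper value outside its range is refused whole. The fingers move at their own pace and stop on an object; FORCE is the grip in N (left out, the last holds). Time passes only in rows, so rows that do not move let the fingers close. It gives the time, the measured TCP pose, the force, the opening and the grip force at its end, in the units of the state.
- telemetry.read_state(): the state, without advancing time (a new reading comes with each control period).
- viewer.grab_frame(name): name is "side" or "top"; returns (picture, depth): 420x560x3 uint8, blue, green, red; 420x560 float32, mm along the optical axis (not along the pixel's ray), 0 where there is no reading.
- viewer.camera_model(name): a dict with "fx", "fy", "cx", "cy" (pixels), "k1" (the pictures are not rectified: a ray, as slopes to the right and down, at radius r is drawn at 1 + k1 r^2 times it, then the intrinsics apply), "extrinsics" (4x4, takes a point from world to camera coordinates). Camera axes: x right, y up, looking along -z (the intrinsics and any distortion apply to the point x, -y, -z); pixel columns grow to the right and rows downward; lengths in mm; the calibration is good to about 2 mm. A picture is of the moment at which its call begins. camera_model takes no time and is no camera call.
- order.job_done(): hands the job in; it is judged then, once.
The state is a dict: "clock": time; "qpos": joint angles; "qd": joint speeds; "joint_efforts": joint torques, N m; "eef_pos": TCP position; "tcp_rot": TCP orientation; "contact_force": force on the tool from outside, world axes, zero at the start; "ft_torque": the same for the moment, N m; "grip_width": finger opening in mm; "gripper_force": force on a finger pad.
Only numpy, scipy, OpenCV 4.12 (cv2) and the standard library are available. Lean on these libraries where they do the work, as an engineer would, in place of code of your own. Each camera call takes 0.05 s, during which the arm holds its last target. There are 200 camera calls.

### The job

Take the amber bottle with the gold collar and white cap that stands beside the two empty clear bottles, and stand it on the green spot between the open jaws of the bench crimper. Squeeze the two blue handles together until they lock over centre on the collar, let go so that the crimper holds by itself, then push the raised red release lever down so that the jaws spring open. Finally lift the bottle out, without dropping it, and set it down upright in the free half of the blue tray with the two finished bottles, leaving every other bottle where it stands.

Things in the scene. Friction and masses are not known exactly. Their poses are not given: they have to be found in the camera images.
- bottle: the bottle to crimp, loose, 170 g, 165 mm tall: amber glass body 42 mm in diameter up to 92 mm, narrow neck to 100 mm, gold collar 30 mm in diameter from 100 to 118 mm, white cap 28 mm in diameter from 118 to 165 mm (a good place to grasp: here the fingers stay above the empty bottles and the jaws). Origin at the centre of its underside, z up
- empty0: empty clear glass bottle, loose, 42 mm in diameter, 104 mm tall, no collar or cap; origin at the centre of its underside; the three bottles may stand in any order, 55 mm or more between centres
- empty1: second empty clear bottle, the same
- crimper: bench crimper: locking pliers fixed level on a post on a grey plate (215 x 110 x 12 mm). Origin under the vertical pivot at table level, z up; +x points to the jaws, -x to the handles: two blue bars 13 mm thick, 24 mm tall (109 to 133 mm up), from x = -45 to -170 mm, either side of the mid-plane y = 0. The jaws lie 112 to 130 mm up and reach to x = 105 mm
- squeeze_point (a point): fixed point midway between the two handles, 130 mm from the pivot, at mid-height of the bars (121 mm up), where they are squeezed from above along the crimper's y. Over the outsides of the bars it measures 67 mm there when open, 33 mm when locked. Both handles move equally. The squeeze takes up to about 12 N on each handle, most near dead centre
- handle_left (a joint): closing angle of each handle (the two are linked), rad: 0 = open (sprung to open), 0.11 = dead centre, 0.13 = locked against the stop; past 0.11 it snaps over to 0.13 and stays there by itself (0.125 to 0.135); single readings are noisy by about 0.01
- nest (a point): centre of the green spot (60 mm in diameter) on top of the base plate, 12 mm above the table, 85 mm in front of the pivot, where the bottle stands between the jaws. Axes parallel to the crimper's. When open the brass jaw pads stand 60 mm apart at collar height; they close from both sides along y and grip the collar with a few newtons
- pad_left: brass jaw pad on the crimper's +y side, 30 x 8 x 18 mm, sprung in its jaw; origin at the centre of its gripping face
- release: red release lever on top of the crimper, 62 mm long, in the mid-plane. Origin on its hinge, 147 mm up, 42 mm behind the pivot; its x runs along it, toward the jaws. Linked to the handles: level when open, raised 0.7 rad when locked (far edge about 190 mm up). Pushed down at the tip about 15 mm (up to 15 N) it breaks the lock; springs throw the jaws open and it drops to level
- release_tip (a point): middle of the upper face of the lever's end paddle (24 x 26 mm), 50 mm from the hinge; moves with the lever. Push here, downward, with closed fingers
- tray: fixed blue tray, 150 x 220 mm outside, walls 5 mm thick and 25 mm high, floor 5 mm thick. Origin under its centre at table level; long side along its y. The -y half holds the two finished bottles; the +y half is free
- tray_in (a point): centre of the tray's inner floor, 5 mm above the table, axes parallel to the tray's; the middle of the free half is at y = +50 mm
- finished0: finished bottle in the tray, the same shape as the bottle to crimp, loose, near x = -34, y = -65 mm in the tray's frame
- finished1: second finished bottle, near x = +34, y = -65 mm in the tray's frame

How it is judged:
By the outcome, as a careful person would: the job done as asked, in the order asked, and still so for the second after the job is handed in, with the robot touching nothing.
It also fails if it takes over 72 s, if anything falls off the work surface, if the arm or the gripper's body presses on something with over 40 N, if the wrist force passes 120 N, or if a joint passes its speed limit or range.

## Working session

There is one attempt and no reset: what is moved stays moved. The work goes in short steps, Python scripts to look and compute and a shell command to move; the robot and the scene stay as the last step left them, time stands still between calls to the robot, and variables do not carry over. Pictures are saved under pics/ and viewed, at most 10 in all, crops included, and the job is handed in when it is done.

```bash
ls; mkdir -p pics; python3 - <<'E'
from rig import telemetry, viewer, order, r
import cv2, numpy as np
s=telemetry.read_state(); print({k:np.round(v,3).tolist() for k,v in s.items()})
print(r.hold_point_z)
for n in("side","top"):
    p,d=viewer.grab_frame(n); cv2.imwrite(f"pics/{n}0.png",p); np.save(f"{n}0.npy",d)
    m=viewer.camera_model(n); print(n,{k:np.round(v,3).tolist() for k,v in m.items()})
E
```

```text
pics
{'clock': 0.0, 'qpos': [1.144, 0.427, 0.074, 1.607, -0.034, 1.111, -0.067], 'qd': [-0.001, -0.001, -0.0, 0.001, -0.001, -0.001, -0.0], 'joint_efforts': [0.001, -94.983, 3.762, -46.351, 0.019, 0.01, -0.0], 'eef_pos': [184.958, -648.744, 230.6], 'tcp_rot': [0.99, 0.138, -0.0, -0.001], 'contact_force': [-0.162, 0.454, -1.012], 'ft_torque': [-0.052, 0.003, -0.064], 'gripper_force': 0.0, 'grip_width': 85.453}
-18.700000000000003
side {'fx': 402.585, 'fy': 402.585, 'cx': 281.445, 'cy': 211.548, 'k1': 0.007, 'extrinsics': [[-0.742, -0.67, 0.023, 374.499], [0.407, -0.423, 0.81, -322.411], [-0.533, 0.61, 0.586, -659.09], [0.0, 0.0, 0.0, 1.0]]}
top {'fx': 381.707, 'fy': 381.707, 'cx': 279.061, 'cy': 211.556, 'k1': -0.072, 'extrinsics': [[0.006, -1.0, -0.021, -26.873], [0.982, 0.002, 0.188, -551.198], [-0.188, -0.022, 0.982, -1028.473], [0.0, 0.0, 0.0, 1.0]]}
```

View pics/side0.png

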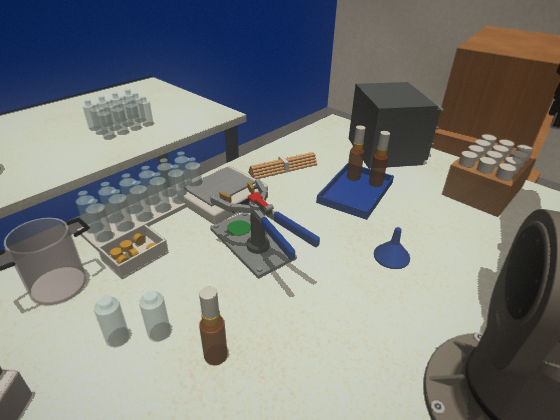

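View pics/top0.png

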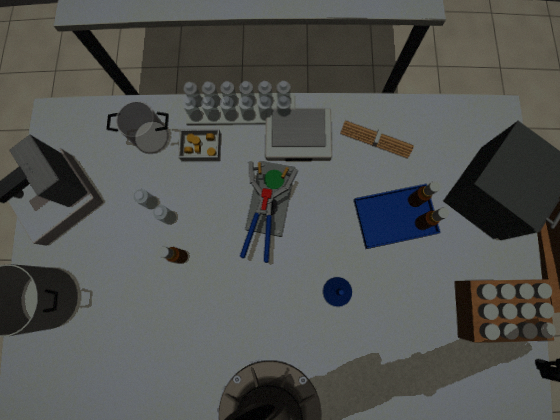

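```bash
cat > h.py <<'E'
from rig import telemetry, viewer, order, r
import cv2, numpy as np
def K(n):
    m=viewer.camera_model(n); E=np.array(m["extrinsics"],float)
    return np.array([[m["fx"],0,m["cx"]],[0,m["fy"],m["cy"]],[0,0,1.]]),np.array([m["k1"],0,0,0.]),np.diag([1,-1,-1.,1])@E
def cloud(n,d):
    k,D,E=K(n); v,u=np.mgrid[:d.shape[0],:d.shape[1]]
    xy=cv2.undistortPoints(np.stack([u,v],-1).reshape(-1,1,2).astype(float),k,D).reshape(*d.shape,2)
    c=np.dstack([xy*d[...,None],d]); R,t=E[:3,:3],E[:3,3]
    w=(c-t)@R; w[d==0]=np.nan; return w
def proj(n,P):
    k,D,E=K(n); return cv2.projectPoints(np.atleast_2d(P).astype(float),cv2.Rodrigues(E[:3,:3])[0],E[:3,3],k,D)[0].reshape(-1,2)
def tri(a,b):
    ps=[];Ms=[]
    for n,p in(("side",a),("top",b)):
        k,D,E=K(n); ps.append(cv2.undistortPoints(np.array(p,float).reshape(1,1,2),k,D).reshape(2,1)); Ms.append(E[:3])
    X=cv2.triangulatePoints(*Ms,*ps); return (X[:3]/X[3]).ravel()
def grab(n): 
    p,d=viewer.grab_frame(n); return p,d,cloud(n,d)
def hsv(p): return cv2.cvtColor(p,cv2.COLOR_BGR2HSV)
E
python3 - <<'E'
from h import *
for n in("side","top"):
    p=cv2.imread(f"pics/{n}0.png"); W=cloud(n,np.load(f"{n}0.npy")); H=hsv(p)
    f=lambda u0,u1,v0,v1:(np.mgrid[:420,:560][1]>=u0)&(np.mgrid[:420,:560][1]<u1)&(np.mgrid[:420,:560][0]>=v0)&(np.mgrid[:420,:560][0]<v1)
    h,s,v=H[...,0].astype(int),H[...,1],H[...,2]
    R={"side":dict(bottle=(190,235,280,370),crimp=(205,330,180,280),tray=(310,400,125,220),e0=(90,130,285,350),e1=(135,170,285,345)),
       "top":dict(bottle=(150,195,235,270),crimp=(235,305,155,270),tray=(345,450,175,255),e0=(130,153,182,206),e1=(152,175,202,226))}[n]
    print(n, "table z", np.nanmedian(W[300:340,250:300,2] if n=="side" else W[270:300,200:260,2]))
    for k,b in R.items():
        m=f(*b); w=W[m]; z=w[:,2]; ok=np.isfinite(z)
        print(k,"zmax",np.round(np.nanpercentile(z,[50,90,99,100]),0))
        if k[0] in"be":
            for lo,hi in((20,90),(90,110),(118,158),(158,175)):
                q=w[ok&(z>lo)&(z<hi)]
                if len(q)>3: print("  z",lo,hi,len(q),np.round(np.percentile(q,[2,50,98],axis=0)[:,:2],0).tolist())
    for k,mm in dict(green=(h>45)&(h<80)&(s>120),red=((h<6)|(h>174))&(s>150)&(v>100),blue=(h>105)&(h<128)&(s>130)).items():
        for rg in("crimp","tray"):
            m=mm&f(*R[rg]); 
            if m.sum()>8: 
                q=W[m]; q=q[np.isfinite(q[:,2])]; vv,uu=np.nonzero(m); print(k,rg,m.sum(),"px",uu.mean().round(1),vv.mean().round(1),np.round(np.median(q,0),1),np.round(np.percentile(q,[2,98],axis=0)).tolist())
a=cv2.imread("pics/top0.png");b=cv2.imread("pics/side0.png")
c=lambda i,u,v,w,hh:cv2.resize(i[v:v+hh,u:u+w],(400,300),interpolation=cv2.INTER_CUBIC)
cv2.imwrite("pics/m1.png",np.vstack([np.hstack([c(a,120,180,120,90),c(b,80,280,160,90)]),np.hstack([c(a,210,155,160,120),c(b,205,175,133,100)])]))
E
```

```text
side table z 1.3155286914484265
bottle zmax [  2. 136. 167. 169.]
  z 20 90 622 [[406.0, 251.0], [411.0, 275.0], [434.0, 284.0]]
  z 90 110 274 [[407.0, 247.0], [415.0, 272.0], [439.0, 283.0]]
  z 118 158 313 [[413.0, 254.0], [417.0, 271.0], [432.0, 277.0]]
  z 158 175 235 [[413.0, 252.0], [424.0, 266.0], [438.0, 277.0]]
crimp zmax [  5. 129. 151. 156.]
tray zmax [  6. 105. 167. 174.]
e0 zmax [  3.  96. 106. 107.]
  z 20 90 694 [[567.0, 345.0], [571.0, 368.0], [587.0, 383.0]]
  z 90 110 384 [[568.0, 345.0], [580.0, 365.0], [597.0, 381.0]]
e1 zmax [ 15.  97. 106. 107.]
  z 20 90 639 [[521.0, 288.0], [526.0, 312.0], [547.0, 324.0]]
  z 90 110 360 [[523.0, 287.0], [535.0, 307.0], [553.0, 322.0]]
green crimp 254 px 238.6 227.4 [658.1  -9.3  14.5] [[632.0, -34.0, 12.0], [683.0, 14.0, 16.0]]
red crimp 128 px 257.2 198.5 [573.8  11.7 151.8] [[542.0, -4.0, 148.0], [592.0, 19.0, 154.0]]
blue crimp 443 px 291.4 224.9 [478.3   9.5 133.4] [[411.0, -307.0, 6.0], [603.0, 71.0, 136.0]]
blue tray 1447 px 354.8 191.4 [ 545.7 -357.7    6.9] [[467.0, -469.0, 4.0], [621.0, -263.0, 27.0]]
top table z -0.
[... 365 characters left out ...]
174.]
e0 zmax [  4. 101. 106. 108.]
  z 20 90 103 [[568.0, 342.0], [578.0, 347.0], [604.0, 370.0]]
  z 90 110 162 [[570.0, 344.0], [586.0, 360.0], [607.0, 379.0]]
e1 zmax [ 31. 102. 105. 107.]
  z 20 90 150 [[522.0, 284.0], [535.0, 290.0], [582.0, 347.0]]
  z 90 110 153 [[524.0, 286.0], [541.0, 302.0], [561.0, 320.0]]
green crimp 292 px 273.6 178.9 [657.6  -8.1  12.8] [[631.0, -33.0, 8.0], [685.0, 19.0, 17.0]]
red crimp 91 px 265.3 196.2 [578.3   9.7 150.6] [[542.0, -3.0, 147.0], [592.0, 17.0, 154.0]]
blue crimp 430 px 258.3 235.8 [471.6  28.5 131.9] [[412.0, -3.0, 100.0], [531.0, 68.0, 136.0]]
blue tray 3215 px 391.4 217.1 [ 544.9 -352.3    5.1] [[468.0, -471.0, 1.0], [624.0, -259.0, 26.0]]
```

View pics/m1.png

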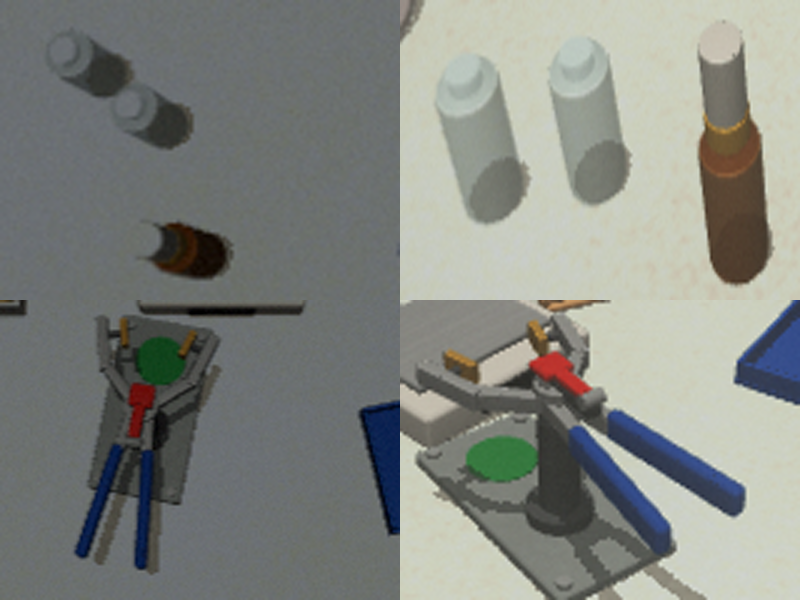

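```bash
cat >> h.py <<'E'
from scipy.spatial.transform import Rotation as Ro
def togo(x,y,z,yaw=None):
    """shift in tool axes (cm) from measured pose, turn first: prints turn about tool z, then shift in the turned axes and in present axes. yaw = world angle of tool y axis (mod pi)"""
    s=telemetry.read_state(); R=Ro.from_quat(s["tcp_rot"]).as_matrix(); t=0
    if yaw is not None:
        a=np.arctan2(R[1,1],R[0,1]); t=-((yaw-a+np.pi/2)%np.pi-np.pi/2)
    d=np.array([x,y,z])-s["eef_pos"]; 
    print("t",round(s["clock"],2),"tcp",np.round(s["eef_pos"],1),"F",np.round(s["contact_force"],1),"w",round(float(s["grip_width"]),1),"turn",round(t,3),"shift_now",np.round(R.T@d/10,2),"shift_turned",np.round((R@Ro.from_euler("z",t).as_matrix()).T@d/10,2),"q7",round(s["qpos"][6],2))
E
python3 - <<'E'
from h import *
Q=[];T=[];Rd=[];G=[]
for n in("side","top"):
    p=cv2.imread(f"pics/{n}0.png"); W=cloud(n,np.load(f"{n}0.npy")); H=hsv(p); h,s,v=H[...,0].astype(int),H[...,1],H[...,2]
    b=(h>105)&(h<128)&(s>130); X,Y,Z=W[...,0],W[...,1],W[...,2]
    Q.append(W[b&(Z>128)&(X>380)&(X<560)&(abs(Y-30)<90)])
    T.append(W[b&(Z>19)&(Z<32)&(Y<-230)&(Y>-500)&(X>440)&(X<650)])
    Rd.append(W[((h<6)|(h>174))&(s>150)&(X>530)&(X<610)&(Z>146)])
    G.append(W[(h>45)&(h<80)&(s>120)&(Z<25)&(X>600)&(X<700)])
    print(n,"rack z",np.nanmax(Z[(X<420)&(X>150)&(Y<-400)&(Y>-750)]) , "finished",[np.round(np.median(W[(Z>163)&(Z<175)&(X>500)&(Y<-380)&(Y>-520)],0),1)])
    for nm,A in(("green",G[-1]),("tray",T[-1])): print(nm,len(A),cv2.minAreaRect(A[:,:2].astype(np.float32)), cv2.minEnclosingCircle(A[:,:2].astype(np.float32)) if nm=="green" else "")
Q=np.vstack(Q);Rd=np.vstack(Rd)
# split handles by side of median line, fit lines
_,l,c=cv2.kmeans(Q[:,:2].astype(np.float32),2,None,(3,50,.1),5,cv2.KMEANS_PP_CENTERS)
ax=np.array([1.,0])
for it in range(5):
    c0=Q[:,:2].mean(0) if it==0 else mid
    if it==0: ax=np.array([658,-8.5])-c0; ax/=np.linalg.norm(ax)
    sd=(Q[:,:2]-c0)@[-ax[1],ax[0]]>0; L=[]
    for k in(0,1):
        q=Q[sd==k].astype(np.float32); f=cv2.fitLine(q[:,:2],cv2.DIST_HUBER,0,.01,.01).ravel(); dd=f[:2]*np.sign(f[0]); L.append((f[2:],dd))
    ax=L[0][1]+L[1][1]; ax/=np.linalg.norm(ax)
    A=np.array([L[0][1],-L[1][1]]).T; tt=np.linalg.solve(A,L[1][0]-L[0][0]); mid=L[0][0]+tt[0]*L[0][1]
pr=(Q[:,:2]-mid)@ax
print("axis",ax,np.arctan2(ax[1],ax[0]),"line intersection",mid,"angles",[np.arctan2(d[1],d[0]) for _,d in L],"near end",mid+np.percentile(pr,1)*ax,"z",np.median(Q[:,2]))
f=cv2.fitLine(Rd[:,:2].astype(np.float32),cv2.DIST_HUBER,0,.01,.01).ravel(); f[:2]*=np.sign(f[0]);print("red axis",np.arctan2(f[1],f[0]),f[2:])
for N in(np.array([658,-8.0]),):
    piv=N-85*ax; sq=piv-130*ax
    print("nest->pivot",piv,"sq",sq,"near end offset from pivot",(mid+np.percentile(pr,1)*ax-piv)@ax, "lateral of red",(f[2:]-piv)@[-ax[1],ax[0]],"lateral of handle mid",(mid-piv)@[-ax[1],ax[0]])
togo(480,-350,320)
E
```

```text
side rack z 380.5339650142601 finished [array([ 594.5, -433.6,  169.9])]
green 252 ((658.870849609375, -8.076122283935547), (54.86473846435547, 55.32177734375), 45.79487228393555) ((657.3726196289062, -9.56430721282959), 30.028038024902344)
tray 176 ((546.1477661132812, -367.665771484375), (148.34725952148438, 220.4797821044922), 11.964306831359863) 
top rack z 349.3504590200726 finished [array([ 583.8, -433.4,  169.4])]
green 288 ((658.2810668945312, -6.734344482421875), (57.15991973876953, 56.900489807128906), 1.7179515361785889) ((658.4707641601562, -6.216977596282959), 30.607065200805664)
tray 352 ((546.8455810546875, -366.23077392578125), (149.3683319091797, 220.83872985839844), 11.792536735534668) 
axis [ 0.98276114 -0.18487982] -0.1859496 line intersection [647.88495   -5.218899] angles [np.float32(-0.05519501), np.float32(-0.31670412)] near end [412.94176363  38.97928211] z 132.98358411983574
red axis -0.19298793 [567.2713     9.715394]
nest->pivot [574.46530151   7.71478462] sq [446.70635223  31.74916267] near end offset from pivot -164.51923179005098 lateral of red 0.6360956791147601 lateral of handle mid 0.8630899956642679
t 0.1 tcp [ 185.  -648.8  230.7] F [ 0.2 -0.2  0. ] w 85.6 turn 0 shift_now [ 36.56 -20.65  -8.91] shift_turned [ 36.56 -20.65  -8.91] q7 -0.07
```

```bash
python3 - <<'E'
from h import *
W=cloud("top",np.load("top0.npy"))
for nm,(u0,u1,v0,v1) in dict(rack=(455,555,275,345),black=(445,560,125,240),funnel=(320,355,275,310)).items():
    w=W[v0:v1,u0:u1].reshape(-1,3); w=w[w[:,2]>30]; print(nm,np.round(np.percentile(w,[1,50,99],axis=0)).tolist())
c=lambda i,u,v,w,hh:cv2.resize(i[v:v+hh,u:u+w],(800,600),interpolation=cv2.INTER_CUBIC)
print(proj("top",[[536,-318,5],[447,32.5,121],[658.3,-7.5,12],[574.8,8.3,160],[184,-649,230]]),proj("side",[[536,-318,5],[447,32.5,121],[658.3,-7.5,12]]))
togo(184,-649,400)
E
```

```text
rack [[201.0, -741.0, 36.0], [280.0, -611.0, 114.0], [358.0, -529.0, 133.0]]
black [[480.0, -748.0, 36.0], [595.0, -628.0, 198.0], [752.0, -517.0, 203.0]]
funnel [[309.0, -212.0, 30.0], [329.0, -186.0, 38.0], [350.0, -169.0, 88.0]]
[[378.95292599 219.83741028]
 [256.29577702 245.82055799]
 [273.73793619 178.92405867]
 [265.32645834 194.62681136]
 [550.75167018 355.78954383]] [[348.80292417 199.43343759]
 [293.31914904 239.70194161]
 [238.02981478 228.25246733]]
t 0.1 tcp [ 185.  -648.8  230.7] F [ 0.2 -0.2  0. ] w 85.6 turn 0 shift_now [ -0.1   -0.02 -16.93] shift_turned [ -0.1   -0.02 -16.93] q7 -0.07
```

```bash
python3 -m crank '[[0,[0,0,-4],0],[0,[0,0,-4],0],[0,[3.4,-1.9,0],0],[0,[3.4,-1.9,0],0],[0,[3.4,-1.9,0],0],[0,[3.4,-1.9,0],0],[0,[3.4,-1.9,0],0],[0,[3.4,-1.9,0],0]]' 30
python3 -m crank '[[0,[3.2,-1.9,0],0],[0,[3.2,-1.9,0],0],[0,[3.2,-1.9,0],0],[0,[3.2,-1.9,0],0],[0,[3,-1.5,0],0],[0,[0,0,0],0]]'
python3 - <<'E'
from h import *
togo(440,264,310,np.pi/2-.187)
E
```

```text
clock: 0.77
eef_pos: [350.9, -481.9, 311.2]
tcp_rot: [0.99, 0.138, -0.0, -0.0]
contact_force: [1.0, -0.8, -0.5]
grip_width: 85.5
gripper_force: 0.0
clock: 1.27
eef_pos: [481.9, -346.5, 311.0]
tcp_rot: [0.99, 0.143, 0.001, -0.001]
contact_force: [-0.3, 1.0, -0.8]
grip_width: 85.8
gripper_force: 0.0
t 1.27 tcp [ 481.9 -346.5  311. ] F [-0.3  1.  -0.8] w 85.8 turn 0.473 shift_now [ 13.21 -59.76   0.24] shift_turned [-15.47 -59.21   0.24] q7 -0.8
```

```bash
python3 -m crank '[[0,[0,0,0],0.12],[0,[0,0,0],0.12],[0,[0,0,0],0.12],[0,[0,0,0],0.113],[0,[-0.97,-3.7,0],0],[0,[-0.97,-3.7,0],0],[0,[-0.97,-3.7,0],0],[0,[-0.97,-3.7,0],0]]'
python3 -m crank '[[0,[-0.97,-3.7,0],0],[0,[-0.97,-3.7,0],0],[0,[-0.97,-3.7,0],0],[0,[-0.97,-3.7,0],0],[0,[-0.97,-3.7,0],0],[0,[-0.97,-3.7,0],0],[0,[-0.97,-3.7,0],0],[0,[-0.97,-3.7,0],0]]'
python3 - <<'E'
from h import *
togo(425.5,264,200,np.pi/2-.187)
E
```

```text
clock: 1.93
eef_pos: [466.9, -198.6, 311.0]
tcp_rot: [0.995, -0.098, -0.0, 0.0]
contact_force: [0.9, -0.0, 0.2]
grip_width: 85.3
gripper_force: 0.0
clock: 2.6
eef_pos: [448.3, 107.0, 311.4]
tcp_rot: [0.995, -0.098, 0.0, 0.0]
contact_force: [1.9, -0.2, -0.3]
grip_width: 85.5
gripper_force: 0.0
t 2.6 tcp [448.3 107.  311.4] F [ 1.9 -0.2 -0.3] w 85.5 turn -0.009 shift_now [ -5.29 -14.96  11.14] shift_turned [ -5.16 -15.01  11.14] q7 -2.15
```

```bash
python3 -m crank '[[0,[-1.06,-3,1],0],[0,[-1.06,-3,2],0],[0,[-1.06,-3,2],0],[0,[-1.06,-3,3],0],[0,[-1.06,-3,3],0],[0,[0,0,0],0],[0,[0,0,0],0]]'
python3 - <<'E'
from h import *
p,d,W=grab("side"); Z=W[...,2]
m=(abs(W[...,0]-425)<30)&(abs(W[...,1]-264)<30)&(Z>160)&(Z<172); print(m.sum(),cv2.minEnclosingCircle(W[m][:,:2].astype(np.float32)))
togo(425.5,264,128,np.pi/2-.187)
E
```

```text
clock: 3.18
eef_pos: [425.1, 260.7, 202.5]
tcp_rot: [0.995, -0.096, -0.002, 0.001]
contact_force: [0.2, -0.4, -0.0]
grip_width: 85.3
gripper_force: 0.0
220 ((426.6158447265625, 263.1943664550781), 14.392340660095215)
t 3.23 tcp [426.1 259.8 203.6] F [-0.2 -0.9  1.3] w 85.5 turn -0.007 shift_now [-0.13 -0.4   7.56] shift_turned [-0.13 -0.4   7.56] q7 -2.58
```

```bash
python3 -m crank '[[0,[-0.05,-0.35,2.5],0],[0,[0,0,2.5],0],[0,[0,0,2.5],0],[0,[0,0,0],0],[255,[0,0,0],0],[255,[0,0,0],0],[255,[0,0,0],0],[255,[0,0,0],0]]' 30
python3 -m crank '[[255,[0,0,0],0],[255,[0,0,0],0],[255,[0,0,0],0],[255,[0,0,0],0]]'
```

```text
clock: 3.9
eef_pos: [427.5, 263.6, 130.7]
tcp_rot: [0.995, -0.098, 0.001, -0.001]
contact_force: [1.2, 0.2, -0.7]
grip_width: 38.8
gripper_force: 0.0
clock: 4.23
eef_pos: [427.5, 264.1, 130.3]
tcp_rot: [0.995, -0.097, 0.001, -0.001]
contact_force: [-0.2, 0.6, 8.0]
grip_width: 27.0
gripper_force: 29.3
```

```bash
python3 -m crank '[[255,[0,0,-1],0],[255,[0,0,-2],0],[255,[0,0,-3],0],[255,[0,0,-3],0],[255,[0,0,-3],0],[255,[0,0,-3],0],[255,[0,0,-2],0],[255,[0,0,0],0]]'
python3 - <<'E'
from h import *
togo(658.3,-7.5,300,np.pi/2-.187)
E
```

```text
clock: 4.9
eef_pos: [427.7, 264.6, 304.2]
tcp_rot: [0.995, -0.097, 0.003, -0.002]
contact_force: [1.0, 1.0, -0.8]
grip_width: 26.9
gripper_force: 30.1
t 4.9 tcp [427.7 264.6 304.2] F [ 1.   1.  -0.8] w 26.9 turn -0.008 shift_now [27.9  22.22  0.47] shift_turned [27.72 22.45  0.47] q7 -2.52
```

```bash
python3 -m crank '[[255,[1,0.8,0],0],[255,[2.1,1.67,0],0],[255,[2.1,1.67,0],0],[255,[2.1,1.67,0],0],[255,[2.1,1.67,0],0],[255,[2.1,1.67,0],0],[255,[2.1,1.67,0],0],[255,[2.1,1.67,0],0]]'
python3 -m crank '[[255,[2.1,1.67,0],0],[255,[2.1,1.67,0],0],[255,[2.1,1.67,0],0],[255,[2.1,1.67,0],0],[255,[2.1,1.67,0],0],[255,[1.2,1,0],0],[255,[0.5,0.4,0],0],[255,[0,0,0],0]]'
python3 -m crank '[[255,[0,0,0],0],[255,[0,0,0],0]]' >/dev/null
python3 - <<'E'
from h import *
for n in("side","top"):
    p,d,W=grab(n); cv2.imwrite(f"pics/{n}1.png",p); np.save(f"{n}1.npy",d)
    s=telemetry.read_state()["eef_pos"]; H=hsv(p); h,sa=H[...,0].astype(int),H[...,1]
    X,Y,Z=W[...,0]-s[0],W[...,1]-s[1],W[...,2]-s[2]
    near=(abs(X)<60)&(abs(Y)<60)&(Z>-150)&(Z<-5); 
    for lo,hi in((-150,-110),(-110,-80),(-80,-50),(-50,-38)):
        q=W[near&(Z>=lo)&(Z<hi)]-s
        if len(q)>5: print(n,lo,hi,len(q),np.round(np.percentile(q,[2,50,98],axis=0),0).tolist())
a=cv2.imread("pics/top1.png")[120:240,200:360];b=cv2.imread("pics/side1.png")[60:300,150:310+0]
cv2.imwrite("pics/m2.png",np.hstack([cv2.resize(a,(400,300),interpolation=2),cv2.resize(b,(400,600),interpolation=2)[:300] if 0 else cv2.resize(b,(200,300),interpolation=2)]))
togo(658.3,-7.5,300,np.pi/2-.187)
E
```

```text
clock: 5.57
eef_pos: [556.8, 108.5, 298.3]
tcp_rot: [0.995, -0.098, -0.001, 0.0]
contact_force: [1.1, -0.0, -1.3]
grip_width: 27.3
gripper_force: 30.0
clock: 6.23
eef_pos: [657.3, -10.2, 298.1]
tcp_rot: [0.995, -0.098, -0.001, 0.0]
contact_force: [-0.1, 0.5, -1.4]
grip_width: 27.5
gripper_force: 30.0
side -150 -110 126 [[-22.0, -12.0, -128.0], [-15.0, 12.0, -119.0], [9.0, 20.0, -111.0]]
side -110 -80 222 [[-22.0, -11.0, -110.0], [-16.0, 12.0, -95.0], [7.0, 20.0, -81.0]]
side -80 -50 236 [[-22.0, -11.0, -80.0], [-16.0, 12.0, -65.0], [7.0, 20.0, -51.0]]
side -50 -38 113 [[-22.0, -14.0, -50.0], [-16.0, 12.0, -44.0], [10.0, 20.0, -38.0]]
t 6.5 tcp [656.7  -7.6 299.5] F [-0.2 -0.2 -2.2] w 27.2 turn -0.007 shift_now [ 0.15 -0.04 -0.05] shift_turned [ 0.16 -0.04 -0.05] q7 -1.97
```

View pics/m2.png

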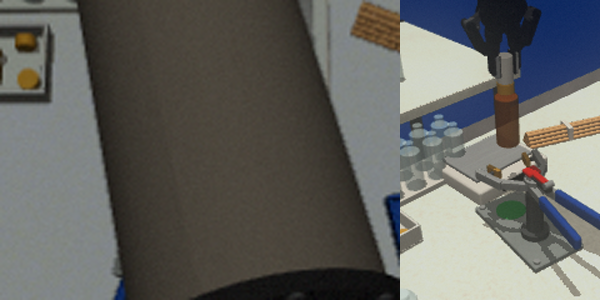

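```bash
python3 -m crank '[[255,[0.1,0,2],0],[255,[0,0,3],0],[255,[0,0,3],0],[255,[0,0,3],0],[255,[0,0,2.5],0],[255,[0,0,1.3],0],[255,[0,0,0.5],0],[255,[0,0,0],0]]'
python3 - <<'E'
from h import *
p,d,W=grab("side"); cv2.imwrite("pics/side2.png",p)
s=telemetry.read_state()["eef_pos"];q=W[(abs(W[...,0]-658)<30)&(abs(W[...,1]+8)<30)&(W[...,2]>40)&(W[...,2]<100)]; print(np.round(np.percentile(q,[2,50,98],axis=0),0).tolist())
togo(658.3,-7.5,141,np.pi/2-.187)
E
```

```text
clock: 7.17
eef_pos: [657.9, -8.6, 145.9]
tcp_rot: [0.995, -0.097, -0.0, -0.0]
contact_force: [0.4, -0.5, -1.3]
grip_width: 27.5
gripper_force: 30.0
[[635.0, -19.0, 41.0], [642.0, 4.0, 58.0], [666.0, 12.0, 99.0]]
t 7.22 tcp [658.6  -8.6 147.1] F [ 0.1 -0.8 -1.1] w 27.1 turn -0.008 shift_now [-0.05 -0.1   0.61] shift_turned [-0.05 -0.11  0.61] q7 -2.02
```

```bash
python3 -m crank '[[255,[0,-0.05,0.2],0],[255,[0,0,0.1],0],[255,[0,0,0.1],0],[255,[0,0,0],0]]'
python3 -m crank '[[255,[0,0,0.1],0],[255,[0,0,0],0]]'
```

```text
clock: 7.55
eef_pos: [658.5, -8.6, 142.7]
tcp_rot: [0.995, -0.098, 0.0, -0.0]
contact_force: [0.6, 0.0, -2.0]
grip_width: 27.5
gripper_force: 30.0
clock: 7.72
eef_pos: [659.0, -8.5, 142.4]
tcp_rot: [0.995, -0.097, 0.001, -0.0]
contact_force: [-1.6, 0.0, 9.3]
grip_width: 27.2
gripper_force: 30.9
```

```bash
python3 -m crank '[[0,[0,0,0],0],[0,[0,0,0],0],[0,[0,0,0],0],[0,[0,0,0],0],[0,[0,0,0],0],[0,[0,0,-1],0],[0,[0,0,-2],0],[0,[0,0,-3],0]]'
python3 -m crank '[[0,[0,0,-3],0],[0,[0,0,-1],0],[0,[0,0,0],0]]'
python3 - <<'E'
from h import *
p,d,W=grab("side"); cv2.imwrite("pics/side3.png",p); Z=W[...,2]
m=(abs(W[...,0]-658)<30)&(abs(W[...,1]+8)<30)&(Z>170)&(Z<184); print(m.sum(),cv2.minEnclosingCircle(W[m][:,:2].astype(np.float32)),np.median(Z[m]))
togo(447,32.5,245,np.pi/2-.187)
E
```

```text
clock: 8.38
eef_pos: [657.0, -8.6, 200.2]
tcp_rot: [0.995, -0.097, -0.002, 0.0]
contact_force: [0.3, -0.5, 0.1]
grip_width: 85.3
gripper_force: 0.0
clock: 8.63
eef_pos: [659.8, -8.4, 245.3]
tcp_rot: [0.995, -0.098, 0.003, -0.0]
contact_force: [1.3, -0.4, -0.4]
grip_width: 85.4
gripper_force: 0.0
99 ((656.7617797851562, -8.08115005493164), 14.569774627685547) 177.56226490725953
t 8.68 tcp [658.9  -8.5 243.1] F [-0.2 -0.3 -1.4] w 85.5 turn -0.008 shift_now [-21.59   0.09  -0.25] shift_turned [-21.59  -0.09  -0.25] q7 -1.99
```

```bash
python3 -m crank '[[0,[-2.5,0,0],0],[0,[-3.2,0,0],0],[0,[-3.2,0,0],0],[0,[-3.2,0,0],0],[0,[-3.2,0,0],0],[0,[-3.2,0,0],0],[0,[-2.2,0.05,0],0],[0,[-0.9,0,0],0]]'
python3 -m crank '[[0,[0,0,2],0],[0,[0,0,3],0],[0,[0,0,2.5],0],[0,[0,0,0],0],[0,[0,0,0],0]]'
python3 - <<'E'
from h import *
s=telemetry.read_state()["eef_pos"]
p,d,W=grab("side"); cv2.imwrite("pics/side4.png",cv2.resize(p[120:320,200:400],(600,600),interpolation=2))
togo(447,32.5,104,np.pi/2-.187)
E
```

```text
clock: 9.35
eef_pos: [443.1, 33.0, 240.4]
tcp_rot: [0.995, -0.097, -0.001, 0.001]
contact_force: [0.9, -0.2, -0.1]
grip_width: 85.3
gripper_force: 0.0
clock: 9.77
eef_pos: [445.6, 32.9, 165.4]
tcp_rot: [0.995, -0.097, -0.002, -0.0]
contact_force: [-0.4, 0.1, 1.4]
grip_width: 85.4
gripper_force: 0.0
t 9.82 tcp [446.5  33.  166.6] F [-0.5 -0.3  0.7] w 85.2 turn -0.008 shift_now [0.06 0.04 6.26] shift_turned [0.06 0.04 6.26] q7 -2.08
```

View pics/side4.png

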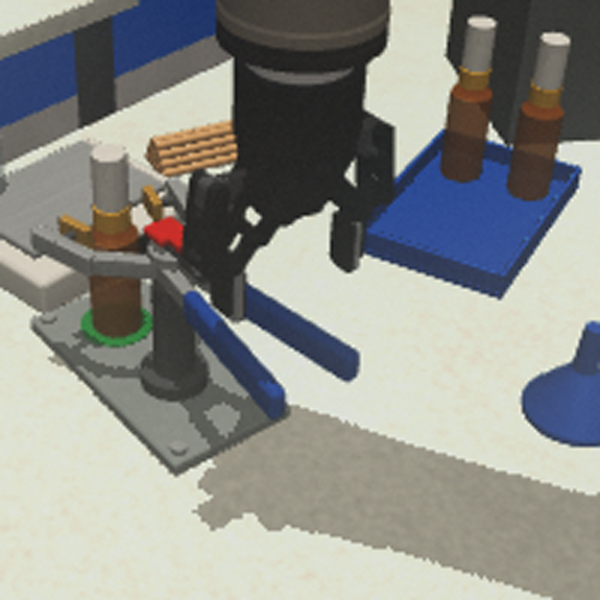

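```bash
python3 -m crank '[[0,[0.05,0.05,2],0],[0,[0,0,2],0],[0,[0,0,1.7],0],[0,[0,0,1],0],[0,[0,0,0],0],[0,[0,0,0],0]]' 60
```

```text
clock: 10.32
eef_pos: [447.3, 32.4, 100.0]
tcp_rot: [0.995, -0.097, 0.0, -0.0]
contact_force: [-0.6, 0.7, 0.1]
grip_width: 85.6
gripper_force: 0.0
```

```bash
python3 -m crank '[[255,[0,0,0],0],[255,[0,0,0],0],[255,[0,0,0],0],[255,[0,0,0],0],[255,[0,0,0],0],[255,[0,0,0],0],[255,[0,0,0],0],[255,[0,0,0],0]]' 50
```

```text
clock: 10.98
eef_pos: [447.6, 32.9, 100.6]
tcp_rot: [0.995, -0.097, 0.001, -0.0]
contact_force: [-3.5, 3.2, 13.3]
grip_width: 31.9
gripper_force: 48.9
```

```bash
python3 -m crank '[[255,[0,0,0],0],[255,[0,0,0],0],[255,[0,0,0],0],[0,[0,0,0],0],[0,[0,0,0],0],[0,[0,0,0],0],[0,[0,0,0],0],[0,[0,0,0],0]]'
python3 -m crank '[[0,[0,0,-1],0],[0,[0,0,-3],0],[0,[0,0,-4],0],[0,[0,0,-4],0],[0,[0,0,-3],0],[0,[0,0,0],0],[0,[0,0,0],0]]'
python3 - <<'E'
from h import *
p,d,W=grab("side"); cv2.imwrite("pics/side5.png",cv2.resize(p[120:320,200:400],(600,600),interpolation=2))
H=hsv(p);h,s,v=H[...,0].astype(int),H[...,1],H[...,2];X,Y,Z=W[...,0],W[...,1],W[...,2]
q=W[((h<6)|(h>174))&(s>150)&(X>520)&(X<630)&(abs(Y)<60)&(Z>140)]; print(len(q),np.round(np.percentile(q,[2,50,98],axis=0),1).tolist())
m=(abs(X-658)<30)&(abs(Y+8)<30)&(Z>170)&(Z<184); print(m.sum(),cv2.minEnclosingCircle(W[m][:,:2].astype(np.float32)),np.median(Z[m]))
ax=np.array([np.cos(.187),-np.sin(.187)]);t=q[:,:2]@ax-np.array([574.8,8.3])@ax
f=t>np.percentile(t,60); print("far part along axis from pivot",np.round(np.percentile(t,[2,50,70,90,98]),1),"z",[np.round(np.median(q[abs(t-a)<4,2]),1) for a in(-20,-10,0,5)])
togo(580,7.3,240)
E
```

```text
clock: 11.65
eef_pos: [446.8, 32.2, 99.3]
tcp_rot: [0.995, -0.098, 0.0, -0.0]
contact_force: [-0.6, -0.1, 0.1]
grip_width: 85.0
gripper_force: 0.0
clock: 12.23
eef_pos: [447.5, 32.4, 251.4]
tcp_rot: [0.995, -0.098, 0.002, -0.0]
contact_force: [-0.3, -0.2, -1.3]
grip_width: 85.0
gripper_force: 0.0
195 [[537.6, -0.6, 155.4], [562.6, 12.6, 177.6], [578.2, 20.9, 189.8]]
90 ((657.318359375, -7.861804008483887), 14.169899940490723) 177.62467380046883
far part along axis from pivot [-37.9 -12.3  -6.   -1.2   2.1] z [np.float64(170.0), np.float64(179.6), np.float64(187.4), np.float64(188.7)]
t 12.28 tcp [446.7  32.2 249.9] F [ 0.2 -0.4 -0.1] w 85.9 turn 0 shift_now [13.56 -0.14  1.01] shift_turned [13.56 -0.14  1.01] q7 -2.01
```

View pics/side5.png

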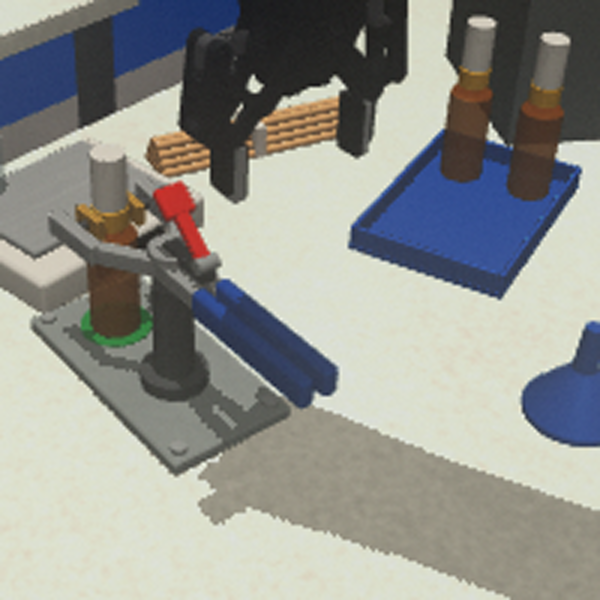

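```bash
python3 -m crank '[[255,[1.7,0,0],0],[255,[2.5,0,0],0],[255,[2.5,0,0],0],[255,[2.5,0,0],0],[255,[2,0,0],0],[255,[1.2,0,0],0],[255,[0.4,0,0],0],[255,[0,0,0],0]]' 20
python3 -m crank '[[255,[0,0,1.5],0],[255,[0,0,2],0],[255,[0,0,1],0],[255,[0,0,0],0],[255,[0,0,0],0]]'
python3 - <<'E'
from h import *
togo(571.9,8.9,185)
E
```

```text
clock: 12.95
eef_pos: [571.9, 7.5, 248.1]
tcp_rot: [0.995, -0.097, -0.001, -0.0]
contact_force: [-1.4, -0.3, 0.1]
grip_width: -0.1
gripper_force: 0.0
clock: 13.37
eef_pos: [571.6, 7.6, 204.3]
tcp_rot: [0.995, -0.097, -0.0, 0.0]
contact_force: [-0.0, 0.6, 0.6]
grip_width: -0.1
gripper_force: 0.0
t 13.37 tcp [571.6   7.6 204.3] F [-0.   0.6  0.6] w -0.1 turn 0 shift_now [ 0.01 -0.13  1.93] shift_turned [ 0.01 -0.13  1.93] q7 -2.03
```

```bash
python3 -m crank '[[255,[0,-0.13,1],0],[255,[0,0,0.7],0],[255,[0,0,0.4],0],[255,[0,0,0.4],0],[255,[0,0,0.4],0],[255,[0,0,0.2],0]]'
python3 -m crank '[[255,[0,0,0.3],0],[255,[0,0,0.3],0]]'
```

```text
clock: 13.87
eef_pos: [572.5, 8.8, 172.8]
tcp_rot: [0.995, -0.097, -0.0, -0.0]
contact_force: [0.4, 0.3, -0.7]
grip_width: 0.2
gripper_force: 0.0
clock: 14.03
eef_pos: [572.4, 8.7, 166.9]
tcp_rot: [0.995, -0.097, -0.0, -0.0]
contact_force: [-0.7, -0.3, 0.6]
grip_width: -0.3
gripper_force: 0.0
```

```bash
python3 -m crank '[[255,[0,0,-3],0],[255,[0,0,-3],0],[255,[0,0,-3],0],[255,[0,0,0],0]]'
python3 - <<'E'
from h import *
p,d,W=grab("side"); cv2.imwrite("pics/side6.png",cv2.resize(p[120:320,200:400],(600,600),interpolation=2))
X,Y,Z=W[...,0],W[...,1],W[...,2]
m=(abs(X-658)<30)&(abs(Y+8)<30)&(Z>165)&(Z<190); print(m.sum(),cv2.minEnclosingCircle(W[m][:,:2].astype(np.float32)),np.median(Z[m]))
togo(657,-8,255)
E
```

```text
clock: 14.37
eef_pos: [574.8, 9.2, 262.6]
tcp_rot: [0.995, -0.098, 0.004, -0.0]
contact_force: [0.7, 0.4, 0.3]
grip_width: -0.2
gripper_force: 0.0
114 ((657.3302001953125, -8.440513610839844), 15.20961856842041) 177.06136012305984
t 14.42 tcp [573.9   8.9 260. ] F [-0.8  0.2 -0.6] w -0.3 turn 0 shift_now [8.47 0.05 0.54] shift_turned [8.47 0.05 0.54] q7 -2.01
```

View pics/side6.png

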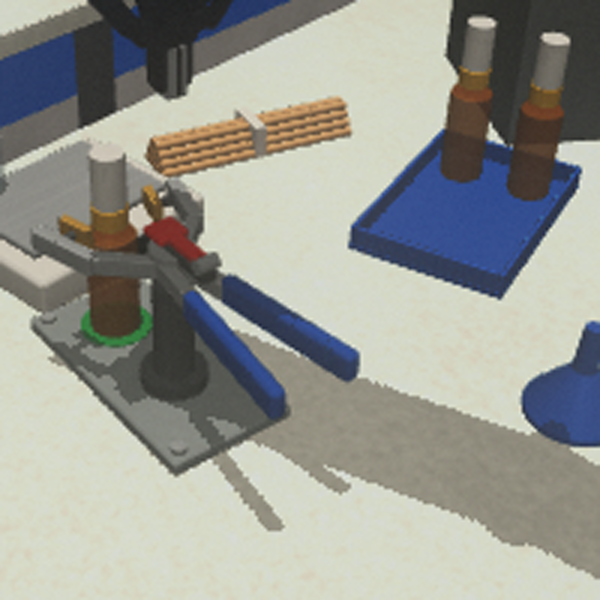

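```bash
python3 -m crank '[[0,[1.5,0,0],0],[0,[2.5,0,0],0],[0,[2.5,0,0],0],[0,[1.5,0,0],0],[0,[0.4,0,0],0],[0,[0,0,0],0],[0,[0,0,0],0]]' 30
python3 - <<'E'
from h import *
togo(657,-8.3,142.5)
E
```

```text
clock: 15.0
eef_pos: [654.1, -7.3, 256.3]
tcp_rot: [0.995, -0.097, -0.001, -0.0]
contact_force: [-0.1, -0.1, 0.9]
grip_width: 83.3
gripper_force: 0.0
t 15.0 tcp [654.1  -7.3 256.3] F [-0.1 -0.1  0.9] w 83.3 turn 0 shift_now [ 0.32  0.04 11.38] shift_turned [ 0.32  0.04 11.38] q7 -1.99
```

```bash
python3 -m crank '[[0,[0.3,0.05,2],0],[0,[0,0,3],0],[0,[0,0,3],0],[0,[0,0,2.3],0],[0,[0,0,1],0],[0,[0,0,0],0],[255,[0,0,0],0],[255,[0,0,0],0]]' 30
python3 -m crank '[[255,[0,0,0],0],[255,[0,0,0],0],[255,[0,0,0],0],[255,[0,0,0],0],[255,[0,0,0],0],[255,[0,0,0],0]]'
```

```text
clock: 15.67
eef_pos: [658.5, -8.4, 146.0]
tcp_rot: [0.995, -0.097, 0.001, -0.0]
contact_force: [-0.2, 0.4, 1.3]
grip_width: 63.9
gripper_force: 0.0
clock: 16.17
eef_pos: [658.5, -8.3, 145.2]
tcp_rot: [0.995, -0.097, 0.001, -0.0]
contact_force: [0.7, 1.3, 7.2]
grip_width: 27.1
gripper_force: 29.4
```

```bash
python3 -m crank '[[255,[0,0,-1],0],[255,[0,0,-2],0],[255,[0,0,-3],0],[255,[0,0,-3],0],[255,[0,0,-3],0],[255,[0,0,-3],0],[255,[0,0,-2],0],[255,[0,0,0],0]]'
python3 - <<'E'
from h import *
togo(536.2,-318.1,315,np.pi/2+.206)
E
```

```text
clock: 16.83
eef_pos: [659.1, -8.4, 319.8]
tcp_rot: [0.995, -0.098, 0.003, -0.0]
contact_force: [1.0, 0.8, -2.3]
grip_width: 27.1
gripper_force: 29.9
t 16.83 tcp [659.1  -8.4 319.8] F [ 1.   0.8 -2.3] w 27.1 turn -0.401 shift_now [-6.05 32.77  0.4 ] shift_turned [-18.37  27.8    0.4 ] q7 -1.97
```

```bash
python3 -m crank '[[255,[-0.2,1.1,0],0],[255,[-0.45,2.45,0],0],[255,[-0.45,2.45,0],0],[255,[-0.45,2.45,0],0],[255,[-0.45,2.45,0],0],[255,[-0.45,2.45,0],0],[255,[-0.45,2.45,0],0],[255,[-0.45,2.45,0],0]]'
python3 -m crank '[[255,[-0.45,2.45,0],0],[255,[-0.45,2.45,0],0],[255,[-0.45,2.45,0],0],[255,[-0.45,2.45,0],0],[255,[-0.45,2.45,0],0],[255,[-0.3,1.6,0],0],[255,[-0.1,0.67,0],0],[255,[0,0,0],0]]'
python3 -m crank '[[255,[0,0,0],0],[255,[0,0,0],0]]' >/dev/null
python3 - <<'E'
from h import *
s=telemetry.read_state()["eef_pos"]
p,d,W=grab("side"); cv2.imwrite("pics/side7.png",cv2.resize(p[20:260,240:500],(650,600),interpolation=2))
H=hsv(p);h,sa=H[...,0].astype(int),H[...,1]; X,Y,Z=W[...,0],W[...,1],W[...,2]
q=W[(abs(X-s[0])<50)&(abs(Y-s[1])<50)&(Z<s[2]-50)&(Z>s[2]-125)]-s; print(len(q),np.round(np.percentile(q,[2,50,98],axis=0),1).tolist())
togo(536.2,-318.1,139)
E
```

```text
clock: 17.5
eef_pos: [587.9, -182.8, 313.1]
tcp_rot: [0.995, -0.098, -0.001, -0.0]
contact_force: [-0.2, -0.7, -2.2]
grip_width: 26.8
gripper_force: 29.9
clock: 18.17
eef_pos: [533.8, -320.3, 313.3]
tcp_rot: [0.995, -0.099, -0.001, -0.0]
contact_force: [0.5, 0.2, -2.5]
grip_width: 27.4
gripper_force: 29.8
476 [[-20.6, -5.3, -123.0], [-9.6, 15.6, -86.0], [15.9, 21.7, -51.8]]
t 18.38 tcp [ 535.9 -317.   314. ] F [ 0.3 -0.1 -1.4] w 26.8 turn 0 shift_now [ 0.05  0.11 17.5 ] shift_turned [ 0.05  0.11 17.5 ] q7 -1.41
```

View pics/side7.png

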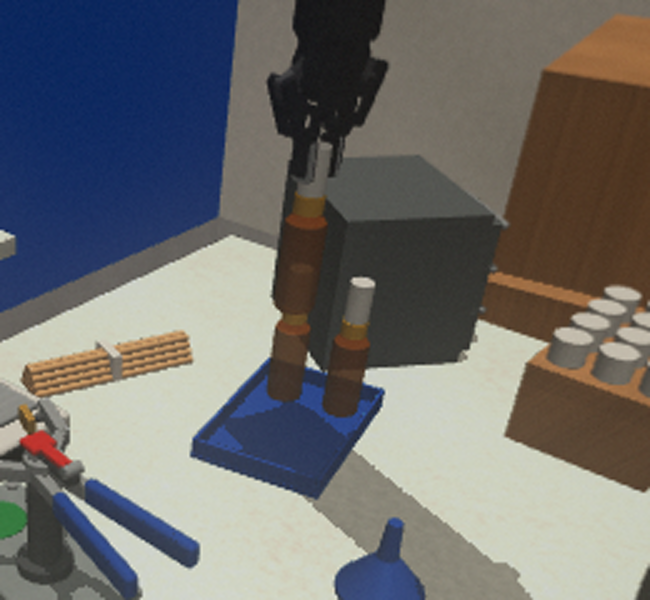

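```bash
python3 -m crank '[[255,[0,0.1,2],0],[255,[0,0,3],0],[255,[0,0,3],0],[255,[0,0,3],0],[255,[0,0,3],0],[255,[0,0,1.7],0],[255,[0,0,0.8],0],[255,[0,0,0],0]]'
python3 -m crank '[[255,[0,0,0.3],0],[255,[0,0,0.15],0],[255,[0,0,0],0]]'
```

```text
clock: 19.05
eef_pos: [534.9, -318.2, 147.6]
tcp_rot: [0.995, -0.097, -0.001, -0.001]
contact_force: [0.7, 0.3, -2.2]
grip_width: 27.1
gripper_force: 29.8
clock: 19.3
eef_pos: [535.7, -319.6, 145.7]
tcp_rot: [0.995, -0.097, 0.001, 0.0]
contact_force: [0.9, 0.2, -1.8]
grip_width: 27.4
gripper_force: 29.8
```

```bash
python3 -m crank '[[255,[0,0,0.2],0],[255,[0,0,0.1],0],[255,[0,0,0],0],[255,[0,0,0],0]]'
python3 -m crank '[[255,[0,0,0.1],0],[255,[0,0,0],0],[255,[0,0,0],0]]'
```

```text
clock: 19.63
eef_pos: [535.2, -319.5, 141.8]
tcp_rot: [0.995, -0.098, 0.0, 0.0]
contact_force: [0.1, -0.3, -2.1]
grip_width: 27.1
gripper_force: 29.8
clock: 19.88
eef_pos: [535.1, -319.5, 140.6]
tcp_rot: [0.995, -0.097, -0.0, -0.0]
contact_force: [0.4, -0.0, -2.7]
grip_width: 27.2
gripper_force: 29.8
```

```bash
python3 -m crank '[[255,[0,0,0.1],0],[255,[0,0,0],0],[255,[0,0,0.1],0],[255,[0,0,0],0],[255,[0,0,0],0]]'
python3 -m crank '[[255,[0,0,0.1],0],[255,[0,0,0],0],[255,[0,0,0],0]]'
```

```text
clock: 20.3
eef_pos: [535.1, -319.5, 138.6]
tcp_rot: [0.995, -0.097, -0.0, -0.0]
contact_force: [-0.4, -0.8, -1.4]
grip_width: 27.1
gripper_force: 29.8
clock: 20.55
eef_pos: [535.6, -319.6, 138.2]
tcp_rot: [0.995, -0.097, 0.0, 0.0]
contact_force: [-0.7, 1.3, 5.9]
grip_width: 27.3
gripper_force: 30.5
```

Contact at the expected height; release and rise.

```bash
python3 -m crank '[[0,[0,0,0],0],[0,[0,0,0],0],[0,[0,0,0],0],[0,[0,0,0],0],[0,[0,0,0],0],[0,[0,0,-1],0],[0,[0,0,-3],0],[0,[0,0,-4],0]]'
python3 -m crank '[[0,[0,0,-4],0],[0,[0,0,-4],0],[0,[0,0,-1],0],[0,[0,0,0],0],[0,[0,0,0],0]]'
python3 - <<'E'
from h import *
p,d,W=grab("side"); cv2.imwrite("pics/side8.png",p)
X,Y,Z=W[...,0],W[...,1],W[...,2]
for c in((536,-319,170),(593,-424,170),(527,-438,170),(571,368,104),(540,303,104)):
    m=(np.hypot(X-c[0],Y-c[1])<32)&(abs(Z-c[2])<6); print(c,m.sum(),np.round(W[m].mean(0),1) if m.any() else "")
W0=cloud("side",np.load("side0.npy"));D=abs(np.load("side0.npy")-d)>8
vv,uu=np.nonzero(cv2.morphologyEx(D.astype(np.uint8),cv2.MORPH_OPEN,np.ones((3,3))))
n,l,st,ce=cv2.connectedComponentsWithStats(cv2.morphologyEx(D.astype(np.uint8),cv2.MORPH_OPEN,np.ones((3,3)))); print(st[1:].tolist())
print(telemetry.read_state()["contact_force"])
E
```

```text
clock: 21.22
eef_pos: [533.7, -318.7, 216.6]
tcp_rot: [0.995, -0.097, -0.002, -0.001]
contact_force: [1.1, -0.5, 0.8]
grip_width: 85.5
gripper_force: 0.0
clock: 21.63
eef_pos: [535.3, -319.5, 308.8]
tcp_rot: [0.995, -0.097, 0.001, 0.0]
contact_force: [-0.1, -0.5, -1.3]
grip_width: 85.4
gripper_force: 0.0
(536, -319, 170) 67 [ 532.7 -316.   169.9]
(593, -424, 170) 53 [ 592.9 -421.9  169.5]
(527, -438, 170) 55 [ 524.6 -439.   169.9]
(571, 368, 104) 216 [583.8 363.7 103.1]
(540, 303, 104) 208 [538.5 305.2 102.9]
[[272, 0, 3, 2, 6], [279, 0, 3, 2, 6], [333, 0, 5, 5, 22], [345, 0, 3, 2, 6], [338, 0, 67, 92, 3444], [406, 0, 4, 2, 8], [480, 0, 3, 2, 6], [321, 3, 3, 3, 9], [307, 5, 3, 3, 9], [478, 5, 3, 3, 9], [320, 7, 3, 4, 12], [346, 6, 3, 3, 9], [407, 6, 3, 3, 9], [355, 9, 4, 3, 12], [431, 10, 3, 3, 9], [332, 12, 4, 3, 12], [350, 14, 3, 3, 9], [317, 16, 3, 3, 9], [201, 24, 3, 3, 9], [230, 25, 3, 3, 9], [306, 24, 5, 3, 15], [288, 27, 3, 3, 9], [307, 28, 4, 3, 12], [320, 30, 3, 3, 9], [330, 31, 3, 3, 9], [395, 30, 3, 3, 9], [405, 32, 3, 3, 9], [342, 35, 7, 7, 33], [302, 38, 4, 5, 19], [314,
[... 1047 characters left out ...]
0, 4, 4, 16], [437, 102, 3, 3, 9], [254, 105, 4, 3, 12], [284, 105, 3, 3, 9], [323, 105, 3, 4, 12], [246, 107, 3, 3, 9], [264, 107, 3, 3, 9], [337, 106, 6, 5, 18], [289, 109, 5, 5, 21], [345, 108, 4, 5, 18], [276, 111, 3, 3, 9], [308, 110, 7, 4, 22], [260, 113, 3, 6, 18], [318, 113, 8, 7, 37], [284, 115, 4, 5, 18], [310, 115, 3, 3, 9], [295, 116, 3, 3, 9], [252, 121, 3, 3, 9], [304, 121, 5, 4, 19], [252, 128, 7, 3, 21], [259, 133, 3, 4, 12], [269, 136, 5, 4, 17], [211, 139, 3, 3, 9], [260, 140, 4, 5, 18], [343, 144, 20, 58, 762], [254, 146, 3, 3, 9], [478, 163, 82, 176, 4060], [495, 247, 65, 127, 4151], [199, 286, 28, 77, 1602], [525, 342, 35, 57, 1090]]
[ 1.7265589   0.10975447 -0.31457823]
```

View pics/side8.png

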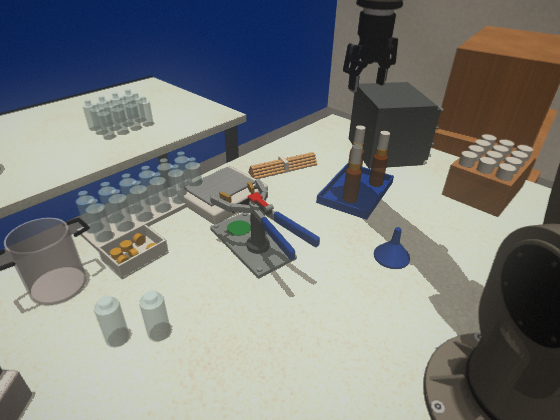

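The side view shows the bottle upright in the free half of the tray, near pixel (353,175). The two finished bottles are behind it, around (360,150) and (381,160). The crimper at (260,205) is open, and the empties at (111,320) and (153,313) haven't moved.

```bash
python3 -c "
from rig import order
print(order.job_done())"
```

```text
the job is handed in; nothing more can be done
None
```

The bottle was crimped, the crimper held by itself and was released with the red lever, and the bottle now stands upright in the free half of the tray with every other bottle where it was; the job was handed in at about 22 s.

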